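# Prove both sprung corners of the mirror mount

### The job

Check the springs of the mirror mount on the press bed: with the fingertips, press the corner with the round pad down until its pointer stands between the two lips of the marker on its scale, keep it there for about a second without pushing the pointer past the marker, and let it spring all the way back. Then do the same with the corner that has the square pad, which has its own pointer and marker. Press one corner at a time, do not touch the mirror, and leave the markers and the loose things around the mount where they are.

Things in the scene. Friction and masses are not known exactly. Their poses are not given: they have to be found in the camera images.
- mount: Fixed grey base, 175 x 175 x 12 mm, of a sprung tilt-plate mirror mount. Origin at table height, z up. The aluminium plate above it pivots on a post at (-85, -85) mm here, 72 mm high; its sprung arm along +x bears the ROUND pad, the one along +y the SQUARE pad. Upright scales, 36 mm wide, 98 mm high, stand 183 mm from the pivot at the arms' ends.
- mirror: Round mirror, 64 mm across, in a 5 mm raised rim lying on the tilt plate between the two arms (centre 52 mm from the pivot along each arm). Origin at the centre of its underside. Must not be touched.
- pad_round (a point): Centre of the top face of the round steel press pad, 26 mm in diameter, 12 mm proud of the tilt plate, 88 mm above the table at rest, 115 mm from the pivot. Pressed straight down at its centre, it tilts only its own arm; spring-backed: it starts to yield at about 4 N and needs about 10 N at the lowest marker setting. It springs back when let go.
- pointer_round (a point): Tip of the thin pointer that sticks out 50 mm beyond the round pad (165 mm from the pivot, 72 mm above the table at rest). It sinks with the pad, 1.43 mm for each 1 mm that the pad sinks.
- marker_round (a point): Set mark on the scale at the end of the round pad's arm: the midpoint between the two lips (12 mm apart, 34 mm wide) of a dark sliding marker. Its height differs from start to start, 14 to 30 mm below the pointer's rest height; z up. The lips do not obstruct the pointer. The marker stays where it is unless it is knocked.
- tilt_round (a joint): Tilt of the round pad's arm, rad: 0 at rest (against its upper stop), grows as the round pad is pressed, 0.27 at the lower stop.
- pad_square (a point): Centre of the top face of the square steel press pad, 26 x 26 mm, 12 mm proud of the tilt plate, 88 mm above the table at rest, 115 mm from the pivot. Pressed straight down at its centre, it tilts only its own arm; spring-backed: it starts to yield at about 4 N and needs about 10 N at the lowest marker setting. It springs back when let go.
- pointer_square (a point): Tip of the thin pointer that sticks out 50 mm beyond the square pad (165 mm from the pivot, 72 mm above the table at rest). It sinks with the pad, 1.43 mm for each 1 mm that the pad sinks.
- marker_square (a point): Set mark on the scale at the end of the square pad's arm: the midpoint between the two lips (12 mm apart, 34 mm wide) of a dark sliding marker. Its height differs from start to start, 14 to 30 mm below the pointer's rest height; z up. The lips do not obstruct the pointer. The marker stays where it is unless it is knocked.
- tilt_square (a joint): Tilt of the square pad's arm, rad: 0 at rest (against its upper stop), grows as the square pad is pressed, 0.27 at the lower stop.
- bolt: Bystander, loose, to be left alone: standing steel bolt, 67 mm tall. Origin at its underside.
- nut: Bystander, loose, to be left alone: steel nut, 27 mm. Origin at its underside.
- glue_bottle: Bystander, loose, to be left alone: white glue squeeze bottle with red cap, 205 mm tall. Origin at its underside.
- brush: Bystander, loose, to be left alone: flat glue brush, 199 mm long. Origin at its underside.
- block: Bystander, loose, to be left alone: wooden finger-jointed block, 180 mm long. Origin at its underside.
- wedge: Bystander, loose, to be left alone: small wooden wedge, 100 mm long. Origin at its underside.

How it is judged:
By the outcome, as a careful person would: the job done as asked, in the order asked, and still so for the second after the job is handed in, with the robot touching nothing.
It also fails if it takes over 51 s, if anything falls off the work surface, if the arm or the gripper's body presses on something with over 40 N, if the wrist force passes 120 N, or if a joint passes its speed limit or range.

### The arm

A 6-joint arm with a two-finger parallel gripper is mounted at the origin on a cart in front of the work surface, level with it; the furniture and walls round the work are solid. World frame = base frame: x ahead of the robot, y to its left, z up, the work surface at z = 0. Lengths are in m, angles in rad, forces in N, time in s.
With the tool pointing down it reaches from about 0.375 to 0.975 m from the base axis. Payload 3.8 kg.
Tool frame: the origin (TCP) lies between the finger pads; the fingertips stand 22 mm ahead of it and the grasp point (between the pads) lies 3 mm ahead of it (bot.finger_overhang is the distance from the TCP to the fingertips, in m); x points along the fingers, y is the direction in which the jaws open and shut, and the axes are right-handed (so a half turn about x gives the same grasp; the last joint's range is limited). The gripper opens to 85 mm and grips with 20 to 120 N. Pads are 22 mm wide; open, the fingers measure 114 mm over their backs; the gripper's body (76 mm by 85 mm) begins 54 mm behind the grasp point. The pads swing forward as they close: fully open they stand 13 mm farther back than shut.
Start: joints at [1.309, 0.264, 1.604, -0, 1.274, -0.037], TCP at [0.15, 0.658, 0.253] pointing down, gripper open.
Joint ranges: [-2.63, 2.63], [-0.94, 2.18], [0.31, 2.57], [-1.31, 4.45], [0, 2.66], [-2.55, 2.55]. Speed limits (rad/s): [2.57, 2.57, 3.14, 3.14, 3.14, 3.14].

### API

Orientations are given as a rotation vector (axis times angle).
In Python, from workcell import bot gives the robot as it stands. The module is installed in compiled form; this text tells all that it offers.
- The arm moves only by the tool arm_command, never from a script. Its argument "series" is a list that holds one entry, the list of rows, each a list of 7 numbers: the turn, a rotation vector about the tool's x, y, z in rad, then the shift along the tool's x, y, z in cm, then the opening, from 0 (shut) to 1 (fully open). In form: [[[rx, ry, rz, x, y, z, grip], ...]]. A call has 1 to 10 rows; each row shifts and turns the pose as measured when the row begins, along the tool's axes as they then stand; what a row does not reach is not made up. A row lasts 1/10 s, in which the tool goes at most 50 mm and 8.59 degrees, less where a joint would pass 70% of its speed; a pose out of reach is approached as far as the arm can. A call is refused whole if a number of a shift passes 5 or a number of a turn 0.15, either way. A call with a gripper value outside its range is refused whole. The fingers move at their own pace and stop on an object; "newtons" is the grip in N (left out, the last holds). Time passes only in rows, so rows that do not move let the fingers close. It gives the time, the measured TCP pose, the force and the opening at its end, in the units of the state.
- bot.read_state(): the state, without advancing time (a new reading comes with each control period).
- bot.read_camera(name): name is "scene" or "side" or "wrist"; returns (picture, depth): 480x640x3 uint8, blue, green, red; 480x640 float32, m along the optical axis (not along the pixel's ray), 0 where there is no reading.
- bot.camera_info(name): a dict with "K" (3x3 intrinsics, pixels), "dist_coeffs" ([k1, k2, p1, p2, k3] as OpenCV has them; the pictures are not rectified), "extrinsics" (4x4, takes a point from camera to world coordinates). Camera axes: x right, y down, z forward; pixel columns grow to the right and rows downward; lengths in m; the calibration is good to about 2 mm. A picture is of the moment at which its call begins: read the wrist's pose just before it. camera_info takes no time and is no camera call; for the wrist camera it gives the pose at the moment of the call.
- bot.finish_job(): hands the job in, once; it reports no verdict.
The state is a dict: "time": time; "q": joint angles; "joint_vel": joint speeds; "joint_torque": joint torques, N m; "tool_pos": TCP position; "tcp_rot": TCP orientation; "wrist_force": force on the tool from outside, world axes, zero at the start; "torque": the same for the moment, N m; "width": opening from 0.0 (shut) to 1.0 (fully open).
Only numpy, scipy, OpenCV 4.12 (cv2) and the standard library are available. Lean on these libraries where they do the work, as an engineer would, in place of code of your own. Each camera call takes 0.05 s, during which the arm holds its last target.

## Working session

There is one attempt and no reset: what is moved stays moved. The work goes in short steps, Python scripts to look and compute and a tool call to move; the robot and the scene stay as the last step left them, time stands still between calls to the robot, and variables do not carry over. Pictures are saved under pics/ and viewed, and the job is handed in when it is done.

Besides the shell and the picture viewer there is one more tool, called by a JSON object that holds its "api" and its "payload". arm_command: Moves the arm, as the interface text tells. Its arguments: {"type":"object","properties":{"series":{"type":"array"},"newtons":{"type":"number"}},"required":["series"]}

```bash
mkdir -p pics; python3 - <<'E'
from workcell import bot
import cv2,numpy as np
s=bot.read_state();print(s)
for n in("scene","side","wrist"):
    i=bot.camera_info(n)
    p,d=bot.read_camera(n);cv2.imwrite(f"pics/{n}0.png",p);np.savez(f"{n}0.npz",p=p,d=d,K=i["K"],D=i["dist_coeffs"],E=i["extrinsics"]);print(n,i)
E
```

```text
{'time': 0.0, 'q': array([ 1.30909596e+00,  2.64769491e-01,  1.60541032e+00, -1.91983378e-06,
        1.27370829e+00, -3.69289222e-02]), 'joint_vel': array([-6.03128496e-05, -1.83303231e-03,  3.03168559e-03, -9.38491776e-05,
       -5.13546465e-04, -3.86255481e-04]), 'joint_torque': array([-2.75046232e-04, -5.15113771e+01, -3.67312860e+01, -1.11157979e-04,
        1.31321023e-02, -6.50910067e-06]), 'tool_pos': array([0.15028596, 0.65733654, 0.25193136]), 'tcp_rot': array([ 0.17468952,  1.56392223, -0.17826184]), 'wrist_force': array([-0.54237705,  1.07327534, -0.24769966]), 'torque': array([ 0.07769519,  0.02069511, -0.00837374]), 'width': 1.000092231326673}
scene {'K': array([[598.34221825,   0.        , 318.66202342],
       [  0.        , 598.34221825, 234.40924221],
       [  0.        ,   0.        ,   1.        ]]), 'dist_coeffs': array([0.0562033, 0.       , 0.       , 0.       , 0.       ]), 'extrinsics': array([[ 0.87852497, -0.20273533,  0.43254162, -0.33527322],
       [-0.47711835, -0.41692865,  0.77364629, -1.39218933],
       [ 0.02349356, -0.88604113, -0.46301098,  0.9
[... 398 characters left out ...]
       [-0.449036  , -0.42728617,  0.78472492, -0.85277969],
       [-0.00668347, -0.87661536, -0.48114534,  0.61077556],
       [ 0.        ,  0.        ,  0.        ,  1.        ]])}
wrist {'K': array([[393.37536013,   0.        , 319.46917598],
       [  0.        , 393.37536013, 236.33727047],
       [  0.        ,   0.        ,   1.        ]]), 'dist_coeffs': array([-0.05687212,  0.        ,  0.        ,  0.        ,  0.        ]), 'extrinsics': array([[ 0.22215617,  0.93106873,  0.28940917,  0.07661665],
       [ 0.97500995, -0.21168875, -0.06740525,  0.67620054],
       [-0.00149426,  0.29715131, -0.95482923,  0.37290747],
       [ 0.        ,  0.        ,  0.        ,  1.        ]])}
```

View pics/scene0.png

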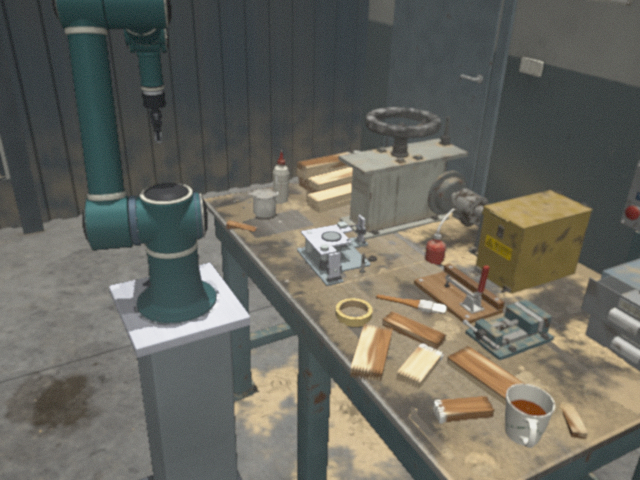

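View pics/side0.png

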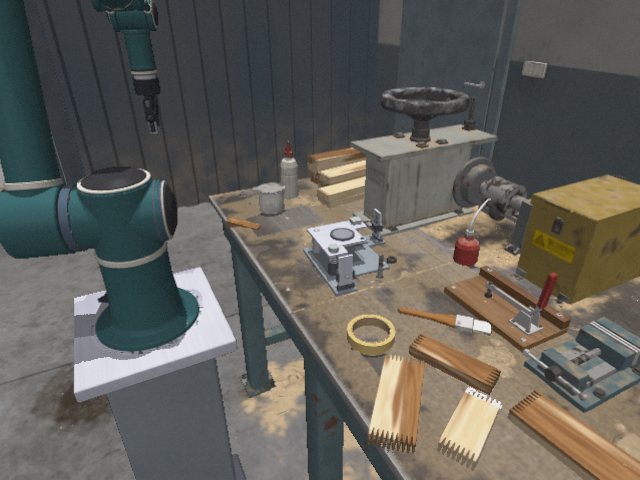

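View pics/wrist0.png

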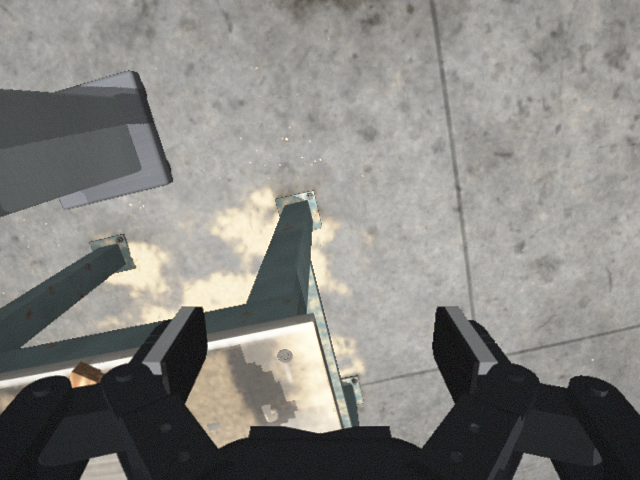

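```bash
python3 - <<'E'
import cv2,numpy as np
for n,(u0,v0,u1,v1) in dict(side=(295,200,405,300),scene=(290,210,385,285)).items():
    z=np.load(n+"0.npz");c=z['p'][v0:v1,u0:u1];cv2.imwrite(f"pics/{n}0c.png",cv2.resize(c,None,fx=7,fy=6 if n=='side' else 7,interpolation=cv2.INTER_CUBIC))
    d=z['d'];
    def P(u,v):
        x=cv2.undistortPoints(np.array([[[u,v]]],float),z['K'],z['D'])[0,0];dd=np.median(d[v-1:v+2,u-1:u+2]);return (z['E']@np.r_[x*dd,dd,1])[:3]
    for uv in ([(343,234),(345,285),(336,255),(380,262),(392,260),(378,225),(322,232)] if n=='side' else [(331,237)]): print(n,uv,P(*uv).round(3))
E
```

```text
side (343, 234) [0.495 0.007 0.081]
side (345, 285) [ 0.431 -0.12   0.02 ]
side (336, 255) [ 0.434 -0.068  0.074]
side (380, 262) [ 0.535 -0.107  0.047]
side (392, 260) [ 0.601 -0.067  0.013]
side (378, 225) [0.623 0.038 0.063]
side (322, 232) [0.456 0.05  0.076]
scene (331, 237) [0.49  0.006 0.079]
```

View pics/side0c.png

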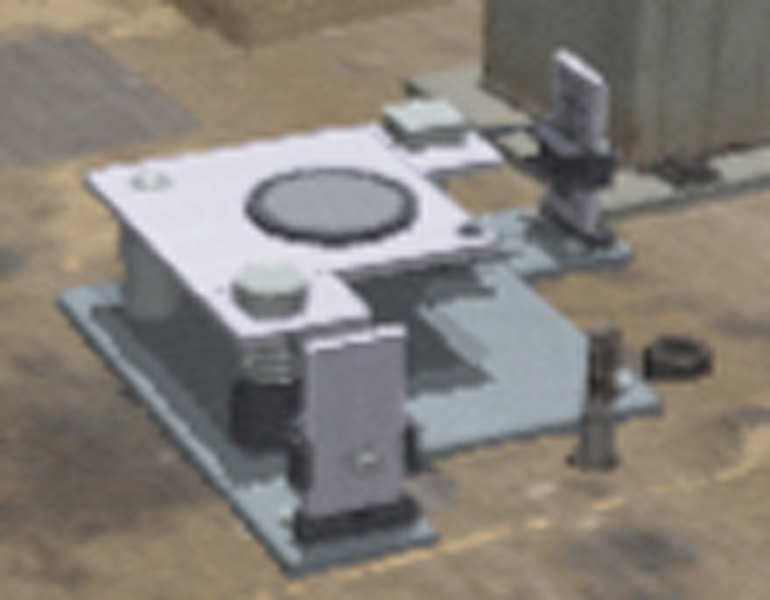

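```bash
cat > h.py <<'E'
from workcell import bot
import cv2,numpy as np
from scipy.spatial.transform import Rotation as Rn
def pose():
    s=bot.read_state();return np.array(s['tool_pos']),Rn.from_rotvec(s['tcp_rot']).as_matrix(),s
def plan(pt,Rt,n,p=None,R=None):
    if p is None: p,R,_=pose()
    w=Rn.from_matrix(R.T@Rt).as_rotvec();r=w/n;dp=(pt-p)/n
    for k in range(n):
        print(np.r_[r,(R.T@dp)*100].round(3).tolist());R=R@Rn.from_rotvec(r).as_matrix()
def shot(n,tag):
    i=bot.camera_info(n);p,d=bot.read_camera(n);cv2.imwrite(f"pics/{n}{tag}.png",p)
    np.savez(f"{n}{tag}.npz",p=p,d=d,K=i["K"],D=i["dist_coeffs"],E=i["extrinsics"])
def ray(z,uv):
    x=cv2.undistortPoints(np.array([[uv]],float),z['K'],z['D'])[0,0];d=z['E'][:3,:3]@np.r_[x,1];return z['E'][:3,3],d
def on_z(z,uv,h):
    c,d=ray(z,uv);return c+d*(h-c[2])/d[2]
def P(z,uv):
    u,v=map(int,uv);dd=z['d'][v-1:v+2,u-1:u+2];dd=np.median(dd[dd>0]);c,d=ray(z,uv);return c+d*dd
def proj(z,X):
    E=np.linalg.inv(z['E']);return cv2.projectPoints(np.array(X,float).reshape(-1,1,3),cv2.Rodrigues(E[:3,:3])[0],E[:3,3],z['K'],z['D'])[0][:,0]
def camtool():
    p,R,_=pose();z=np.load('wrist0.npz');E=z['E']
    # camera in tool frame at start
    return E
E
python3 - <<'E'
from h import *
p,R,s=pose();print(R.round(3),bot.finger_overhang)
E=np.load('wrist0.npz')['E'];Rc=R.T@E[:3,:3];pc=R.T@(E[:3,3]-p);print(Rc.round(3),pc.round(4))
np.savez('ct.npz',Rc=Rc,pc=pc)
C=np.array([.38,.13,.34]);T=np.array([.525,-.04,.06])
f=T-C;f/=np.linalg.norm(f);x=np.cross(f,[0,0,1]);x/=np.linalg.norm(x);y=np.cross(f,x)
Rw=np.c_[x,y,f];Rt=Rw@Rc.T;pt=C-Rt@pc;print(pt,Rt.round(3))
plan(pt,Rt,18)
E
```

```text
[[-0.     0.223  0.975]
 [-0.002  0.975 -0.223]
 [-1.    -0.002 -0.   ]] 0.022
[[-0.    -0.297  0.955]
 [ 1.     0.001  0.   ]
 [-0.001  0.955  0.297]] [-0.1207  0.0016 -0.076 ]
[0.41842411 0.08753725 0.209365  ] [[ 0.537 -0.761 -0.363]
 [-0.63  -0.649  0.427]
 [-0.561 -0.001 -0.828]]
[-0.125, 0.022, -0.066, 0.243, -2.754, 2.158]
[-0.125, 0.022, -0.066, 0.39, -2.981, 1.806]
[-0.125, 0.022, -0.066, 0.558, -3.153, 1.432]
[-0.125, 0.022, -0.066, 0.744, -3.264, 1.044]
[-0.125, 0.022, -0.066, 0.944, -3.315, 0.651]
[-0.125, 0.022, -0.066, 1.154, -3.302, 0.259]
[-0.125, 0.022, -0.066, 1.369, -3.227, -0.122]
[-0.125, 0.022, -0.066, 1.586, -3.091, -0.485]
[-0.125, 0.022, -0.066, 1.799, -2.896, -0.823]
[-0.125, 0.022, -0.066, 2.004, -2.648, -1.129]
[-0.125, 0.022, -0.066, 2.198, -2.35, -1.396]
[-0.125, 0.022, -0.066, 2.375, -2.01, -1.619]
[-0.125, 0.022, -0.066, 2.533, -1.633, -1.793]
[-0.125, 0.022, -0.066, 2.669, -1.228, -1.916]
[-0.125, 0.022, -0.066, 2.779, -0.803, -1.983]
[-0.125, 0.022, -0.066, 2.861, -0.367, -1.995]
[-0.125, 0.022, -0.066, 2.914, 0.072, -1.95]
[-0.125, 0.022, -0.066, 2.937, 0.504, -1.85]
```

```bash
python3 - <<'E'
from h import *
z=np.load('ct.npz');Rc,pc=z['Rc'],z['pc']
C=np.array([.36,.13,.36]);T=np.array([.525,-.04,.05])
f=T-C;f/=np.linalg.norm(f);x=-np.cross(f,[0,0,1]);x/=np.linalg.norm(x);y=np.cross(f,x)
Rw=np.c_[x,y,f];Rt=Rw@Rc.T;pt=C-Rt@pc;print(pt,Rt.round(3))
plan(pt,Rt,15)
E
```

```text
[0.43740829 0.0478363  0.27281006] [[ 0.239  0.718  0.653]
 [-0.247  0.696 -0.674]
 [-0.939  0.     0.344]]
[0.038, -0.023, -0.007, -0.131, -3.536, 2.772]
[0.038, -0.023, -0.007, -0.044, -3.428, 2.906]
[0.038, -0.023, -0.007, 0.046, -3.315, 3.035]
[0.038, -0.023, -0.007, 0.138, -3.197, 3.156]
[0.038, -0.023, -0.007, 0.232, -3.073, 3.271]
[0.038, -0.023, -0.007, 0.327, -2.945, 3.38]
[0.038, -0.023, -0.007, 0.424, -2.812, 3.481]
[0.038, -0.023, -0.007, 0.522, -2.675, 3.574]
[0.038, -0.023, -0.007, 0.622, -2.533, 3.66]
[0.038, -0.023, -0.007, 0.722, -2.388, 3.739]
[0.038, -0.023, -0.007, 0.823, -2.239, 3.809]
[0.038, -0.023, -0.007, 0.925, -2.087, 3.872]
[0.038, -0.023, -0.007, 1.026, -1.932, 3.926]
[0.038, -0.023, -0.007, 1.128, -1.775, 3.972]
[0.038, -0.023, -0.007, 1.23, -1.615, 4.01]
```

{"api": "arm_command", "payload": {"series": [[[0.038, -0.023, -0.007, -0.13, -3.5, 2.8, 1], [0.038, -0.023, -0.007, -0.04, -3.4, 2.9, 1], [0.038, -0.023, -0.007, 0.05, -3.3, 3.0, 1], [0.038, -0.023, -0.007, 0.14, -3.2, 3.15, 1], [0.038, -0.023, -0.007, 0.23, -3.1, 3.3, 1], [0.038, -0.023, -0.007, 0.33, -2.95, 3.4, 1], [0.038, -0.023, -0.007, 0.42, -2.8, 3.5, 1], [0.038, -0.023, -0.007, 0.52, -2.7, 3.6, 1], [0.038, -0.023, -0.007, 0.62, -2.5, 3.65, 1], [0.038, -0.023, -0.007, 0.72, -2.4, 3.75, 1]]]}}

```text
time: 1.15
tool_pos: [0.3433, 0.2381, 0.264]
tcp_rot: [0.382, 1.287, -0.543]
wrist_force: [0.1, -0.1, -0.6]
width: 1.004
```

```bash
python3 - <<'E'
from h import *
z=np.load('ct.npz');Rc,pc=z['Rc'],z['pc']
C=np.array([.36,.13,.36]);T=np.array([.525,-.04,.05])
f=T-C;f/=np.linalg.norm(f);x=-np.cross(f,[0,0,1]);x/=np.linalg.norm(x);y=np.cross(f,x)
Rw=np.c_[x,y,f];Rt=Rw@Rc.T;pt=C-Rt@pc;p,R,s=pose();print(p,pt,s['time'],s['q'].round(3))
plan(pt,Rt,7)
E
```

```text
[0.34333759 0.23806668 0.26399447] [0.43740829 0.0478363  0.27281006] 1.15 [ 0.739 -0.266  2.132 -0.262  1.262 -0.141]
[0.027, -0.014, -0.004, 0.576, -1.444, 2.606]
[0.027, -0.014, -0.004, 0.619, -1.372, 2.635]
[0.027, -0.014, -0.004, 0.661, -1.3, 2.661]
[0.027, -0.014, -0.004, 0.704, -1.226, 2.685]
[0.027, -0.014, -0.004, 0.746, -1.152, 2.706]
[0.027, -0.014, -0.004, 0.789, -1.077, 2.725]
[0.027, -0.014, -0.004, 0.831, -1.002, 2.741]
```

{"api": "arm_command", "payload": {"series": [[[0.027, -0.014, -0.004, 0.58, -1.44, 2.6, 1], [0.027, -0.014, -0.004, 0.62, -1.37, 2.6, 1], [0.027, -0.014, -0.004, 0.66, -1.3, 2.7, 1], [0.027, -0.014, -0.004, 0.7, -1.2, 2.7, 1], [0.027, -0.014, -0.004, 0.75, -1.15, 2.7, 1], [0.027, -0.014, -0.004, 0.79, -1.1, 2.7, 1], [0.027, -0.014, -0.004, 0.83, -1.0, 2.7, 1], [0, 0, 0, 0, 0, 0, 1]]]}}

```text
time: 1.95
tool_pos: [0.437, 0.0345, 0.2723]
tcp_rot: [0.496, 1.144, -0.714]
wrist_force: [-0.6, -0.1, -0.1]
width: 0.997
```

```bash
python3 - <<'E'
from h import *
shot('wrist','1');print(pose()[2]['q'].round(3),pose()[2]['joint_vel'].round(3))
E
```

```text
[ 0.252 -0.33   2.182 -0.342  1.138 -0.38 ] [ 0.039 -0.002  0.003  0.019  0.009  0.008]
```

View pics/wrist1.png

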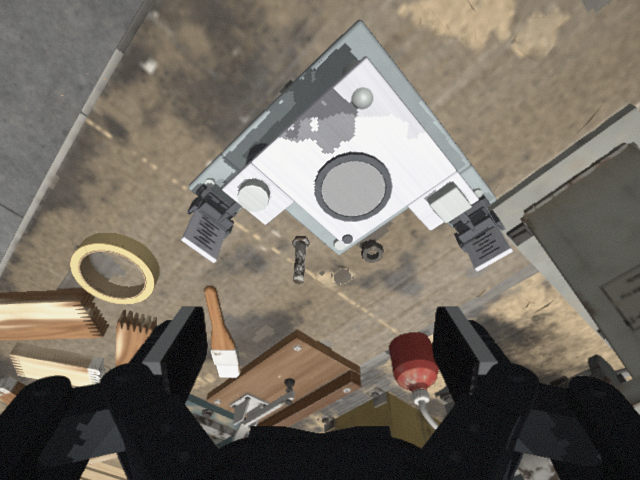

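```bash
python3 - <<'E'
from h import *
z=np.load('wrist1.npz')
a=z['p'][170:270,175:275];b=z['p'][170:280,415:525]
cv2.imwrite('pics/c1.png',np.hstack([cv2.resize(a,(390,550),interpolation=cv2.INTER_CUBIC) if 0 else cv2.rotate(cv2.resize(a,(400,400),interpolation=cv2.INTER_CUBIC),1),cv2.rotate(cv2.resize(b,(400,400),interpolation=cv2.INTER_CUBIC),1)]))
for n,uv,h in[('round',(254,191),.088),('sq',(449,202),.088),('piv',(362,98),.076),('mir',(353,185),.08)]:
    print(n,on_z(z,uv,h).round(4),P(z,uv).round(4))
E
```

```text
round [ 0.4331 -0.0362  0.088 ] [ 0.4332 -0.0363  0.0878]
sq [0.5559 0.0648 0.088 ] [0.5558 0.0649 0.0881]
piv [0.4455 0.0721 0.076 ] [0.444  0.0729 0.081 ]
mir [0.4908 0.019  0.08  ] [0.4903 0.0193 0.081 ]
```

View pics/c1.png

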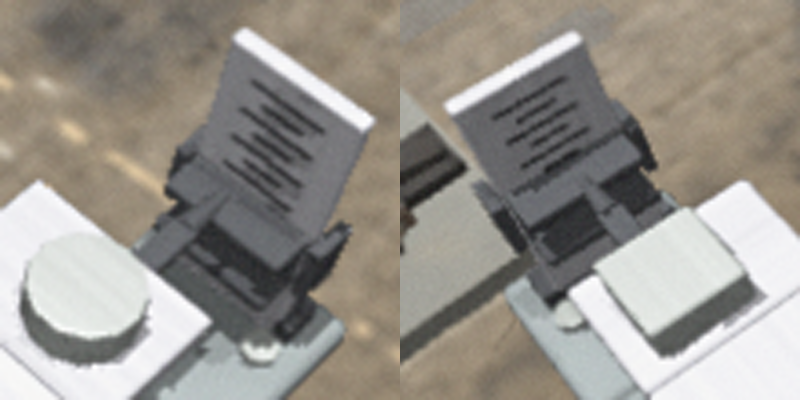

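```bash
cat >> h.py <<'E'
def cloud(z,u0,u1,v0,v1):
    uu,vv=np.meshgrid(np.arange(u0,u1),np.arange(v0,v1));uv=np.c_[uu.ravel(),vv.ravel()].astype(float)
    d=z['d'][v0:v1,u0:u1].ravel();x=cv2.undistortPoints(uv[:,None],z['K'],z['D'])[:,0]
    X=np.c_[x*d[:,None],d]@z['E'][:3,:3].T+z['E'][:3,3];return X[d>0],uv[d>0]
E
python3 - <<'E'
from h import *
z=np.load('wrist1.npz')
C=[]
for n,b in dict(round=(230,280,165,220),sq=(420,480,170,235)).items():
    X,uv=cloud(z,*b);m=(X[:,2]>.085)&(X[:,2]<.092)
    X2=X[m,:2].astype(np.float32)
    # restrict to cluster near median
    X2=X2[np.linalg.norm(X2-np.median(X2,0),axis=1)<.022]
    print(n,len(X2),cv2.minEnclosingCircle(X2),cv2.minAreaRect(X2),X[m,2].mean())
    C.append(np.array(cv2.minAreaRect(X2)[0]))
R_,S_=C
a=np.arctan2(*(R_-S_)[::-1])+np.pi/4;ex=np.array([np.cos(a),np.sin(a)]);ey=np.array([-ex[1],ex[0]])
piv=(R_+S_)/2-.0575*(ex+ey);print(np.linalg.norm(R_-S_),np.degrees(a),piv,piv+.115*ex,piv+.115*ey,'mir',piv+.052*(ex+ey))
np.savez('mount.npz',ex=ex,ey=ey,piv=piv)
for n,b,e,f in (('round',(175,275,170,270),ex,ey),('sq',(415,525,170,280),ey,ex)):
    X,uv=cloud(z,*b);L=np.c_[(X[:,:2]-piv)@e,(X[:,:2]-piv)@f,X[:,2]]*1000
    m=(abs(L[:,1])<22)&(L[:,0]>140)&(L[:,0]<200)&(L[:,2]>15);L=L[m]
    im=np.zeros((480,720),np.uint8)+255
    for off,lo,hi in((0,-17,-7),(240,-4,4),(480,7,17)):
        k=(L[:,1]>=lo)&(L[:,1]<=hi)
        for q in L[k]:
            cv2.circle(im,(int(off+(q[0]-140)*4),int(460-(q[2]-5)*4.5)),1,0,-1)
    for h in range(10,101,10):cv2.line(im,(0,int(460-(h-5)*4.5)),(720,int(460-(h-5)*4.5)),200 if h!=50 else 120,1)
    cv2.imwrite(f'pics/prof_{n}.png',im)
E
```

```text
round 705 ((0.43631041049957275, -0.042400822043418884), 0.013331146910786629) ((0.43626031279563904, -0.042142629623413086), (0.025175753980875015, 0.02539100870490074), 61.394752502441406) 0.08803762104471201
sq 887 ((0.5590638518333435, 0.06371966004371643), 0.017812879756093025) ((0.5596169829368591, 0.06342602521181107), (0.026638412848114967, 0.027355069294571877), 85.95155334472656) 0.08802719205420942
0.16236258482805846 -94.44308403822447 [0.4450659  0.07242335] [ 0.43615699 -0.04223105] [0.5597203  0.06351444] mir [0.49288125 0.01655125]
```

View pics/prof_round.png

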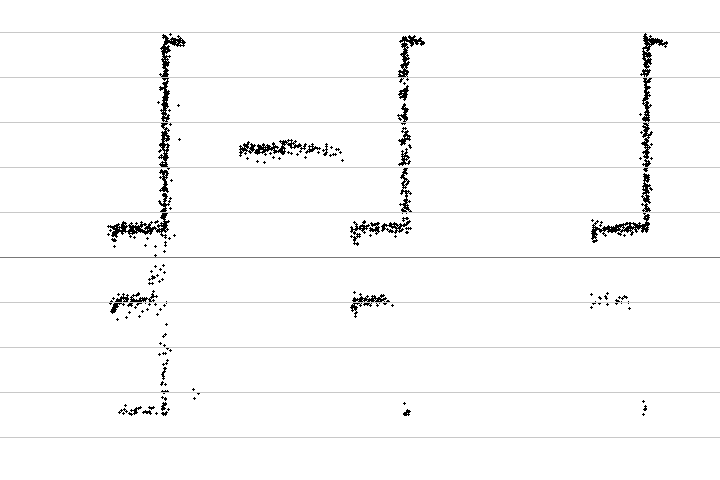

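View pics/prof_sq.png

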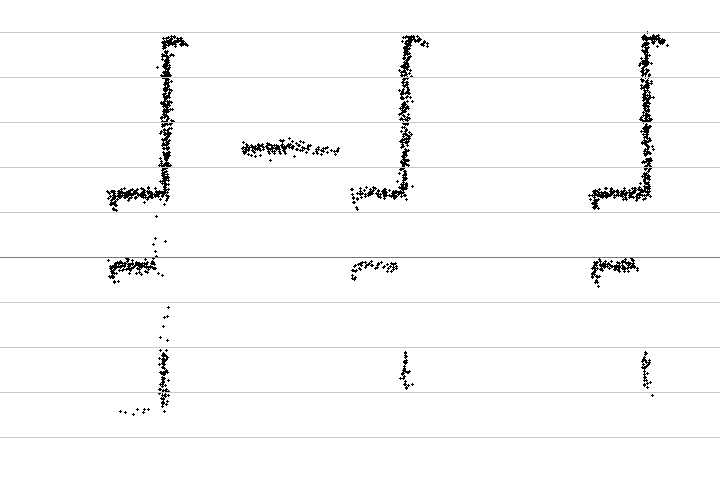

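```bash
cat >> h.py <<'E'
def Rdown(zx,zy):
    z=np.array([zx,zy,0.]);z/=np.linalg.norm(z);x=np.array([0,0,-1.]);return np.c_[x,np.cross(z,x),z]
E
python3 - <<'E'
from h import *
plan(np.array([.436,-.042,.150]),Rdown(.997,-.077),10)
E
```

```text
[-0.073, 0.034, 0.013, 1.34, -0.533, 0.106]
[-0.073, 0.034, 0.013, 1.329, -0.558, 0.111]
[-0.073, 0.034, 0.013, 1.318, -0.584, 0.114]
[-0.073, 0.034, 0.013, 1.306, -0.609, 0.114]
[-0.073, 0.034, 0.013, 1.294, -0.635, 0.112]
[-0.073, 0.034, 0.013, 1.282, -0.66, 0.108]
[-0.073, 0.034, 0.013, 1.269, -0.685, 0.102]
[-0.073, 0.034, 0.013, 1.257, -0.708, 0.093]
[-0.073, 0.034, 0.013, 1.244, -0.731, 0.083]
[-0.073, 0.034, 0.013, 1.232, -0.753, 0.07]
```

{"api": "arm_command", "payload": {"series": [[[-0.073, 0.034, 0.013, 1.34, -0.53, 0.11, 0], [-0.073, 0.034, 0.013, 1.33, -0.56, 0.11, 0], [-0.073, 0.034, 0.013, 1.32, -0.58, 0.11, 0], [-0.073, 0.034, 0.013, 1.3, -0.6, 0.11, 0], [-0.073, 0.034, 0.013, 1.3, -0.63, 0.11, 0], [-0.073, 0.034, 0.013, 1.28, -0.66, 0.11, 0], [-0.073, 0.034, 0.013, 1.27, -0.68, 0.1, 0], [-0.073, 0.034, 0.013, 1.26, -0.7, 0.1, 0], [-0.073, 0.034, 0.013, 1.24, -0.73, 0.08, 0], [-0.073, 0.034, 0.013, 1.23, -0.75, 0.07, 0]]], "newtons": 40}}

```text
time: 3.0
tool_pos: [0.4344, -0.0313, 0.146]
tcp_rot: [0.041, 1.585, -0.016]
wrist_force: [-0.6, -0.4, 0.7]
width: 0.002
```

```bash
python3 - <<'E'
from h import *
shot('wrist','2');p,R,s=pose();print(R.round(3),s)
plan(np.array([.436,-.042,.140]),Rdown(.997,-.077),4)
E
```

```text
[[-0.018  0.034  0.999]
 [ 0.016  0.999 -0.034]
 [-1.     0.015 -0.018]] {'time': 3.05, 'q': array([-0.14105446, -0.08689389,  2.19759257,  0.01508972,  1.05092059,
       -1.68564727]), 'joint_vel': array([ 0.02397792, -0.04249688,  0.02688975, -0.01451022,  0.01533315,
        0.22429394]), 'joint_torque': array([  1.3966601 , -34.63639498, -34.60647941,   0.41987976,
         0.44318567,  -0.08196937]), 'tool_pos': array([ 0.43379387, -0.03213983,  0.14400395]), 'tcp_rot': array([ 0.03881587,  1.58880013, -0.01445494]), 'wrist_force': array([ 0.12837974, -0.83599266, -1.89105335]), 'torque': array([-0.07108494, -0.02986596,  0.04345465]), 'width': 0.0003067923728255557}
[0.011, -0.005, -0.004, 0.095, -0.246, 0.065]
[0.011, -0.005, -0.004, 0.096, -0.245, 0.067]
[0.011, -0.005, -0.004, 0.098, -0.244, 0.07]
[0.011, -0.005, -0.004, 0.099, -0.243, 0.072]
```

View pics/wrist2.png

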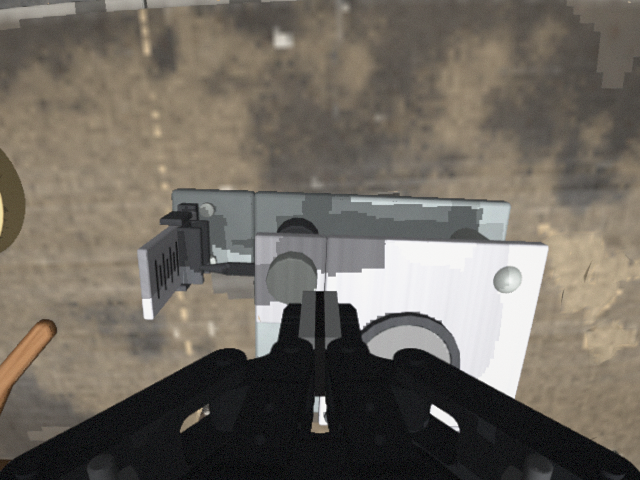

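{"api": "arm_command", "payload": {"series": [[[0.011, -0.005, -0.004, 0.1, -0.25, 0.07, 0], [0.011, -0.005, -0.004, 0.1, -0.25, 0.07, 0], [0.011, -0.005, -0.004, 0.1, -0.25, 0.07, 0], [0.011, -0.005, -0.004, 0.1, -0.25, 0.07, 0], [0, 0, 0, 0, 0, 0, 0]]]}}

```text
time: 3.55
tool_pos: [0.436, -0.0401, 0.1403]
tcp_rot: [0.064, 1.566, -0.068]
wrist_force: [0.4, -0.3, -0.5]
width: -0.001
```

```bash
python3 - <<'E'
from h import *
p,R,s=pose();print(p,R.round(3),s['wrist_force'])
shot('wrist','3')
plan(np.array([.436,-.042,.116]),Rdown(.997,-.077),4)
E
```

```text
[ 0.43598121 -0.04007575  0.14034168] [[ 0.004  0.083  0.997]
 [-0.003  0.997 -0.083]
 [-1.    -0.002  0.004]] [ 0.43716782 -0.29774062 -0.5114282 ]
[-0.002, 0.001, 0.001, 0.612, -0.049, -0.0]
[-0.002, 0.001, 0.001, 0.612, -0.049, 0.0]
[-0.002, 0.001, 0.001, 0.612, -0.049, 0.001]
[-0.002, 0.001, 0.001, 0.612, -0.049, 0.001]
```

View pics/wrist3.png

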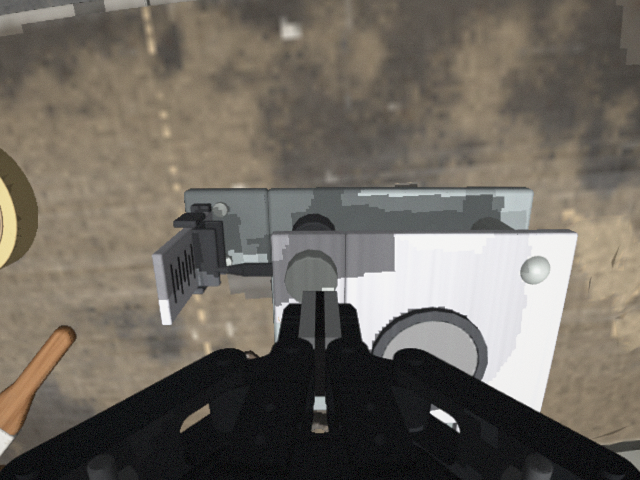

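{"api": "arm_command", "payload": {"series": [[[0, 0, 0, 0.6, -0.05, 0, 0], [0, 0, 0, 0.6, -0.05, 0, 0], [0, 0, 0, 0.6, -0.05, 0, 0], [0, 0, 0, 0.6, -0.05, 0, 0], [0, 0, 0, 0, 0, 0, 0]]]}}

```text
time: 4.1
tool_pos: [0.436, -0.042, 0.1147]
tcp_rot: [0.064, 1.565, -0.067]
wrist_force: [-0.9, 0.7, 0.0]
width: 0.002
```

{"api": "arm_command", "payload": {"series": [[[0, 0, 0, 0.2, 0, 0, 0], [0, 0, 0, 0.2, 0, 0, 0]]]}}

```text
time: 4.3
tool_pos: [0.436, -0.0421, 0.1102]
tcp_rot: [0.064, 1.565, -0.067]
wrist_force: [-1.5, 0.3, -0.1]
width: 0.004
```

{"api": "arm_command", "payload": {"series": [[[0, 0, 0, 0.2, 0, 0, 0], [0, 0, 0, 0.2, 0, 0, 0]]]}}

```text
time: 4.5
tool_pos: [0.4368, -0.0425, 0.1069]
tcp_rot: [0.063, 1.564, -0.068]
wrist_force: [-1.9, 0.0, 4.6]
width: 0.002
```

```bash
python3 - <<'E'
from h import *
p,R,s=pose();print(p,s['wrist_force'])
shot('wrist','4')
E
```

```text
[ 0.43679331 -0.04249236  0.10692394] [-1.88861384  0.01149032  4.59101168]
```

View pics/wrist4.png

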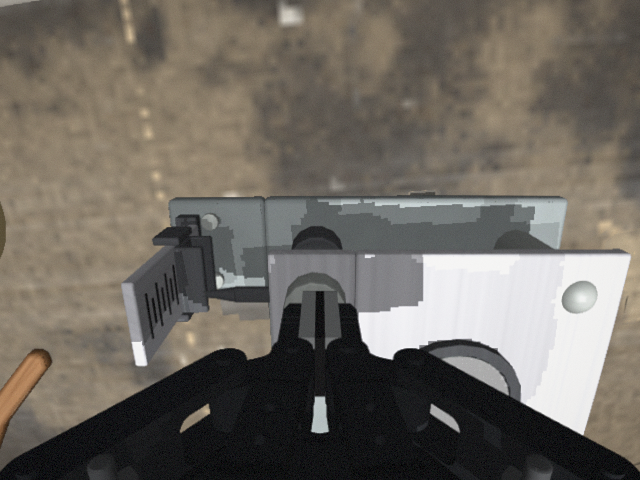

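```bash
cat >> h.py <<'E'
def prof(tag,which,cam='wrist'):
    z=np.load(f'{cam}{tag}.npz');m=np.load('mount.npz');piv=m['piv'];e,f=(m['ex'],m['ey']) if which=='round' else (m['ey'],m['ex'])
    X,uv=cloud(z,0,640,0,480);L=np.c_[(X[:,:2]-piv)@e,(X[:,:2]-piv)@f,X[:,2]]*1000
    im=np.zeros((480,800),np.uint8)+255
    for off,lo,hi in((0,-17,-6),(260,-4,4),(520,6,17)):
        k=(L[:,1]>=lo)&(L[:,1]<=hi)&(L[:,0]>138)&(L[:,0]<200)&(L[:,2]>10)&(L[:,2]<105)
        for q in L[k]: cv2.circle(im,(int(off+(q[0]-138)*4),int(460-(q[2]-5)*4.5)),1,0,-1)
    for h in range(10,101,10):cv2.line(im,(0,int(460-(h-5)*4.5)),(800,int(460-(h-5)*4.5)),200 if h!=50 else 120,1)
    cv2.imwrite(f'pics/prof{tag}.png',im)
    k=(abs(L[:,1])<3)&(L[:,0]>145)&(L[:,0]<164)&(L[:,2]>30)&(L[:,2]<90);q=L[k]
    if len(q)>5:
        b=np.polyfit(q[:,0],q[:,2],1);print('pointer pts',len(q),'z@155 %.1f z@165 %.1f'%(np.polyval(b,155),np.polyval(b,165)),'med',np.median(q[:,2]).round(1))
E
python3 -c "
from h import *
prof('1','round');prof('1','square');prof('3','round');prof('4','round')"
```

```text
pointer pts 100 z@155 74.2 z@165 73.9 med 74.3
pointer pts 85 z@155 74.3 z@165 73.8 med 74.3
pointer pts 357 z@155 74.1 z@165 73.8 med 74.2
pointer pts 493 z@155 71.8 z@165 71.5 med 72.0
```

View pics/prof4.png

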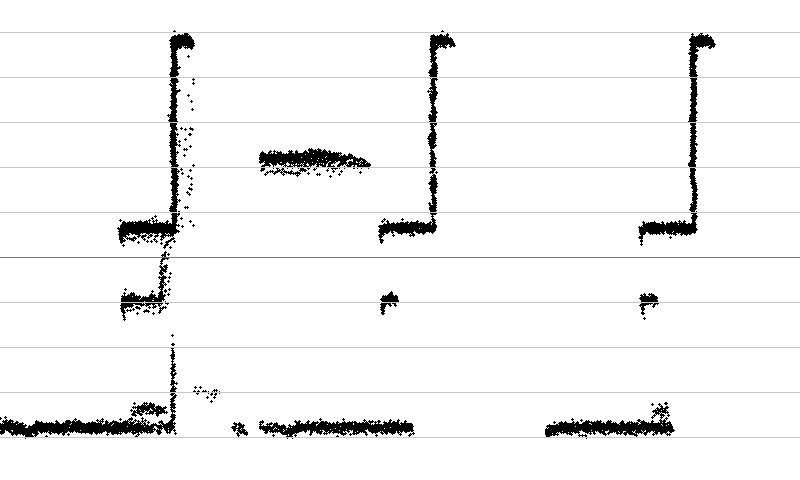

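{"api": "arm_command", "payload": {"series": [[[0, 0, 0, 0.2, 0, 0, 0], [0, 0, 0, 0.2, 0, 0, 0], [0, 0, 0, 0.2, 0, 0, 0], [0, 0, 0, 0.2, 0, 0, 0], [0, 0, 0, 0.2, 0, 0, 0]]]}}

```text
time: 5.05
tool_pos: [0.4373, -0.0431, 0.0996]
tcp_rot: [0.062, 1.564, -0.068]
wrist_force: [-3.9, 0.1, 8.2]
width: 0.0
```

```bash
python3 - <<'E'
from h import *
p,R,s=pose();print(p,s['wrist_force'])
shot('wrist','5');prof('5','round');print(pose()[0])
E
```

```text
[ 0.43731713 -0.04314602  0.09956547] [-3.91507749  0.10486903  8.22304987]
pointer pts 475 z@155 62.1 z@165 61.0 med 62.5
[ 0.43721554 -0.04313984  0.09939372]
```

{"api": "arm_command", "payload": {"series": [[[0, 0, 0, 0.2, 0, 0, 0], [0, 0, 0, 0.2, 0, 0, 0], [0, 0, 0, 0.2, 0, 0, 0], [0, 0, 0, 0.2, 0, 0, 0]]]}}

```text
time: 5.5
tool_pos: [0.4376, -0.0434, 0.0945]
tcp_rot: [0.061, 1.564, -0.068]
wrist_force: [-3.7, 0.3, 9.2]
width: 0.001
```

```bash
python3 - <<'E'
from h import *
p,R,s=pose();print(p,s['wrist_force'])
shot('wrist','6');prof('6','round');print(pose()[0])
E
```

```text
[ 0.4376406  -0.04335305  0.09450963] [-3.73435262  0.3168016   9.24938456]
pointer pts 453 z@155 55.4 z@165 53.8 med 56.0
[ 0.43755812 -0.0433142   0.09434059]
```

View pics/prof6.png

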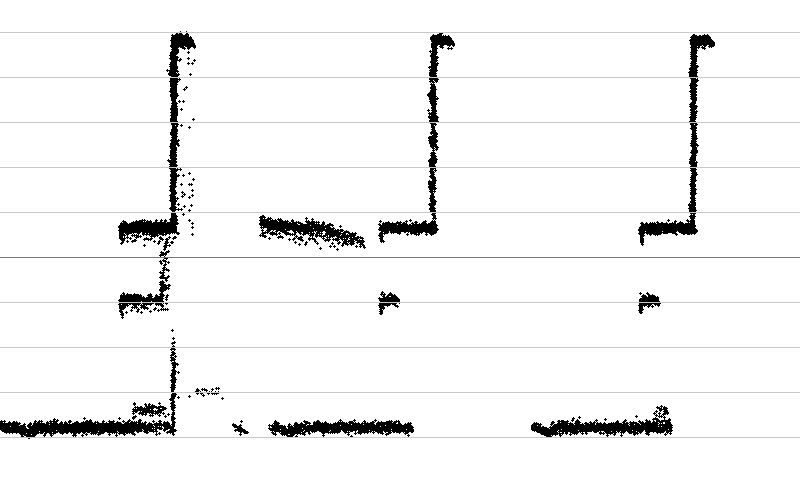

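{"api": "arm_command", "payload": {"series": [[[0, 0, 0, 0.2, 0, 0, 0], [0, 0, 0, 0.2, 0, 0, 0], [0, 0, 0, 0.15, 0, 0, 0]]]}}

```text
time: 5.85
tool_pos: [0.4378, -0.0433, 0.0916]
tcp_rot: [0.061, 1.565, -0.068]
wrist_force: [-4.3, -0.5, 9.7]
width: 0.003
```

```bash
python3 - <<'E'
from h import *
p,R,s=pose();print(p,s['wrist_force'],s['time'])
shot('wrist','7');prof('7','round');print(pose()[0])
E
```

```text
[ 0.43781439 -0.04333991  0.09156147] [-4.32548383 -0.49398084  9.69132757] 5.85
pointer pts 427 z@155 51.4 z@165 49.5 med 52.1
[ 0.4377722  -0.04334877  0.09149036]
```

View pics/prof7.png

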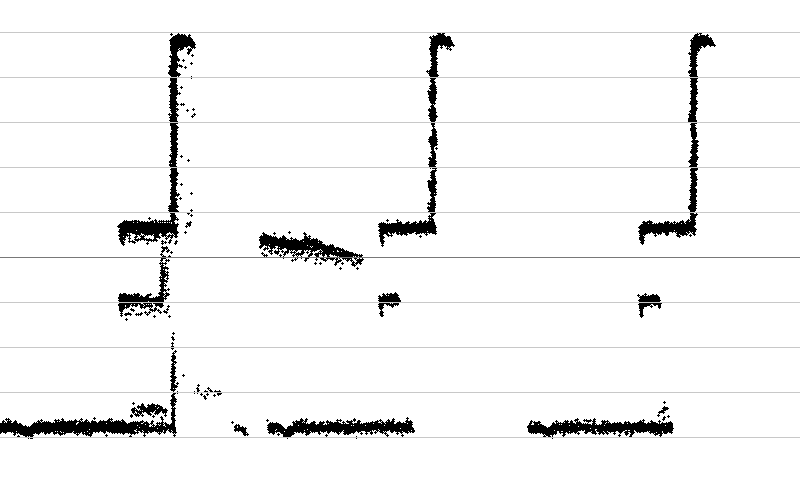

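{"api": "arm_command", "payload": {"series": [[[0, 0, 0, 0.1, 0, 0, 0], [0, 0, 0, 0.05, 0, 0, 0], [0, 0, 0, 0.05, 0, 0, 0]]]}}

```text
time: 6.2
tool_pos: [0.4378, -0.0434, 0.0923]
tcp_rot: [0.061, 1.566, -0.068]
wrist_force: [-5.5, 1.2, 9.7]
width: 0.0
```

```bash
python3 - <<'E'
from h import *
p,R,s=pose();print(p,s['wrist_force'],s['time'])
shot('wrist','8');prof('8','round');print(pose()[0])
E
```

```text
[ 0.43783379 -0.04336043  0.09226387] [-5.50075203  1.19572438  9.66394699] 6.2
pointer pts 439 z@155 52.3 z@165 50.4 med 53.0
[ 0.43791879 -0.04335528  0.09237052]
```

{"api": "arm_command", "payload": {"series": [[[0, 0, 0, 0.15, 0, 0, 0], [0, 0, 0, 0.15, 0, 0, 0], [0, 0, 0, 0.12, 0, 0, 0], [0, 0, 0, 0.1, 0, 0, 0], [0, 0, 0, 0.1, 0, 0, 0]]]}}

```text
time: 6.75
tool_pos: [0.438, -0.0433, 0.091]
tcp_rot: [0.061, 1.568, -0.067]
wrist_force: [-3.2, 0.5, 9.7]
width: -0.0
```

```bash
python3 - <<'E'
from h import *
p,R,s=pose();print(p,s['wrist_force'],s['time'])
shot('wrist','9');prof('9','round');print(pose()[0])
E
```

```text
[ 0.43797929 -0.04332642  0.09098587] [-3.23365191  0.46224229  9.68265077] 6.75
pointer pts 421 z@155 50.6 z@165 48.6 med 51.3
[ 0.4379582  -0.04332456  0.09095003]
```

{"api": "arm_command", "payload": {"series": [[[0, 0, 0, 0.1, 0, 0, 0], [0, 0, 0, 0.1, 0, 0, 0], [0, 0, 0, 0.1, 0, 0, 0], [0, 0, 0, 0.1, 0, 0, 0], [0, 0, 0, 0.1, 0, 0, 0]]]}}

```text
time: 7.3
tool_pos: [0.438, -0.0433, 0.0908]
tcp_rot: [0.06, 1.569, -0.067]
wrist_force: [-4.5, 0.2, 10.0]
width: 0.003
```

```bash
python3 - <<'E'
from h import *
p,R,s=pose();print(p,s['wrist_force'],s['time'])
shot('wrist','10');prof('10','round');print(pose()[0]);shot('side','10')
E
```

```text
[ 0.43797023 -0.04332699  0.09084912] [-4.49946159  0.21409036  9.99873372] 7.3
pointer pts 428 z@155 50.5 z@165 48.5 med 51.2
[ 0.43802088 -0.04334781  0.09086554]
```

View pics/wrist10.png

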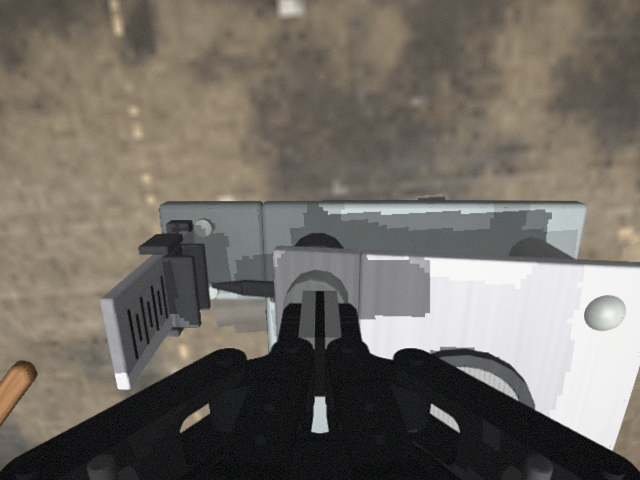

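{"api": "arm_command", "payload": {"series": [[[0, 0, 0, -0.5, 0, 0, 0], [0, 0, 0, -0.8, 0, 0, 0], [0, 0, 0, -1, 0, 0, 0], [0, 0, 0, -1.2, 0, 0, 0], [0, 0, 0, -1.2, 0, 0, 0], [0, 0, 0, -1.2, 0, 0, 0]]]}}

```text
time: 8.0
tool_pos: [0.4365, -0.0425, 0.1526]
tcp_rot: [0.061, 1.573, -0.066]
wrist_force: [1.2, -0.1, -0.0]
width: 0.003
```

```bash
python3 - <<'E'
from h import *
p,R,s=pose();print(p,s['wrist_force'],s['time'])
shot('wrist','11');prof('11','round')
m=np.load('mount.npz');print(m['piv']+.115*m['ey'])
plan(np.array([.5595,.0635,.150]),Rdown(-.077,-.997),10)
E
```

```text
[ 0.43651719 -0.04251215  0.1526043 ] [ 1.19329723 -0.10676857 -0.00937168] 8.0
pointer pts 328 z@155 74.1 z@165 73.8 med 74.2
[0.5597203  0.06351444]
[0.157, 0.0, 0.0, 0.046, 1.157, 1.124]
[0.157, 0.0, 0.0, 0.046, 1.318, 0.929]
[0.157, 0.0, 0.0, 0.046, 1.447, 0.712]
[0.157, 0.0, 0.0, 0.046, 1.54, 0.478]
[0.157, 0.0, 0.0, 0.046, 1.596, 0.232]
[0.157, 0.0, 0.0, 0.047, 1.613, -0.02]
[0.157, 0.0, 0.0, 0.047, 1.59, -0.272]
[0.157, 0.0, 0.0, 0.048, 1.528, -0.516]
[0.157, 0.0, 0.0, 0.048, 1.428, -0.749]
[0.157, 0.0, 0.0, 0.049, 1.294, -0.962]
```

{"api": "arm_command", "payload": {"series": [[[0.145, 0, 0, 0, 1.16, 1.1, 0], [0.145, 0, 0, 0, 1.3, 0.93, 0], [0.145, 0, 0, 0, 1.45, 0.71, 0], [0.145, 0, 0, 0, 1.54, 0.48, 0], [0.145, 0, 0, 0, 1.6, 0.23, 0], [0.145, 0, 0, 0, 1.6, 0, 0], [0.145, 0, 0, 0, 1.6, -0.27, 0], [0.145, 0, 0, 0, 1.53, -0.5, 0], [0.145, 0, 0, 0, 1.4, -0.7, 0], [0.145, 0, 0, 0, 1.3, -0.9, 0]]]}}

```text
time: 9.05
tool_pos: [0.5614, 0.0681, 0.159]
tcp_rot: [1.216, 1.196, -1.214]
wrist_force: [-0.3, 0.4, -1.2]
width: 0.005
```

```bash
python3 - <<'E'
from h import *
p,R,s=pose();print(p,s['wrist_force'],s['time'])
plan(np.array([.5595,.0635,.130]),Rdown(-.077,-.997),5)
E
```

```text
[0.56144001 0.06814958 0.15897431] [-0.29889019  0.39841974 -1.22796374] 9.05
[0.013, 0.001, -0.001, 0.58, -0.042, 0.09]
[0.013, 0.001, -0.001, 0.58, -0.04, 0.092]
[0.013, 0.001, -0.001, 0.58, -0.038, 0.093]
[0.013, 0.001, -0.001, 0.58, -0.036, 0.094]
[0.013, 0.001, -0.001, 0.58, -0.034, 0.095]
```

{"api": "arm_command", "payload": {"series": [[[0.013, 0, 0, 0.58, -0.04, 0.09, 0], [0.013, 0, 0, 0.58, -0.04, 0.09, 0], [0.013, 0, 0, 0.58, -0.04, 0.09, 0], [0.013, 0, 0, 0.58, -0.04, 0.09, 0], [0.013, 0, 0, 0.58, -0.04, 0.09, 0], [0, 0, 0, 0, 0, 0, 0]]]}}

```text
time: 9.65
tool_pos: [0.5577, 0.0623, 0.1266]
tcp_rot: [1.26, 1.167, -1.262]
wrist_force: [-1.3, -0.9, 0.4]
width: -0.0
```

```bash
python3 - <<'E'
from h import *
p,R,s=pose();print(p,R.round(3),s['wrist_force'],s['time'])
shot('wrist','12');prof('12','square')
plan(np.array([.5595,.0635,.112]),Rdown(-.077,-.997),3)
E
```

```text
[0.55768604 0.06232496 0.12658335] [[ 0.004  0.997 -0.072]
 [-0.006 -0.072 -0.997]
 [-1.     0.004  0.006]] [-1.30989551 -0.87644517  0.37528447] 9.65
pointer pts 408 z@155 74.1 z@165 73.6 med 74.2
[0.002, 0.002, -0.002, 0.5, 0.046, -0.044]
[0.002, 0.002, -0.002, 0.5, 0.047, -0.043]
[0.002, 0.002, -0.002, 0.5, 0.048, -0.042]
```

View pics/wrist12.png

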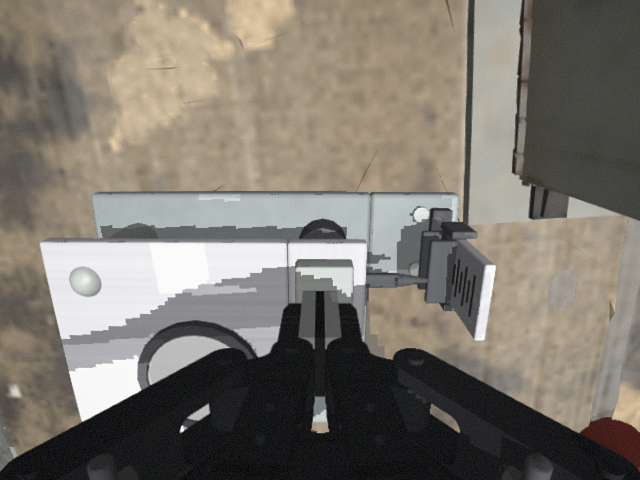

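View pics/prof12.png

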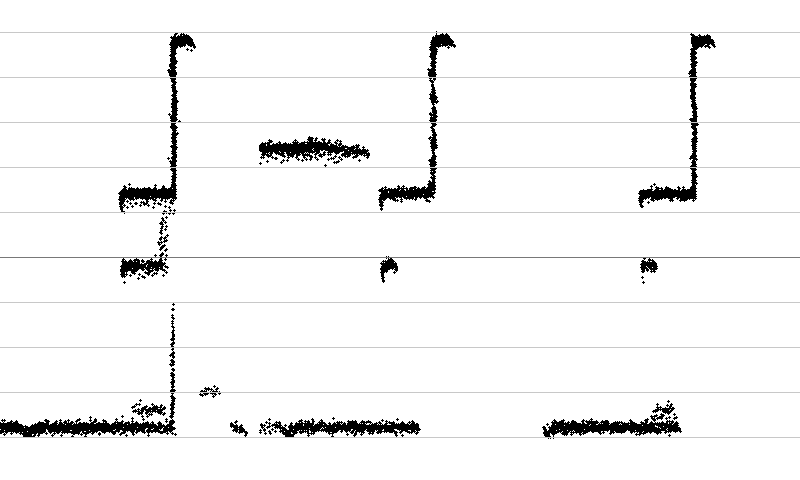

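{"api": "arm_command", "payload": {"series": [[[0, 0, 0, 0.5, 0.05, -0.04, 0], [0, 0, 0, 0.5, 0.05, -0.04, 0], [0, 0, 0, 0.5, 0.05, -0.04, 0], [0, 0, 0, 0.2, 0, 0, 0], [0, 0, 0, 0.2, 0, 0, 0], [0, 0, 0, 0.2, 0, 0, 0]]]}}

```text
time: 10.3
tool_pos: [0.561, 0.0634, 0.1062]
tcp_rot: [1.261, 1.165, -1.259]
wrist_force: [-2.8, 0.4, 3.6]
width: 0.001
```

```bash
python3 - <<'E'
from h import *
p,R,s=pose();print(p,s['wrist_force'],s['time'])
shot('wrist','13');prof('13','square')
E
```

```text
[0.56098436 0.06340249 0.10624192] [-2.8174422   0.37157047  3.63741392] 10.3
pointer pts 460 z@155 71.0 z@165 70.5 med 71.2
```

{"api": "arm_command", "payload": {"series": [[[0, 0, 0, 0.2, 0, 0, 0], [0, 0, 0, 0.2, 0, 0, 0], [0, 0, 0, 0.2, 0, 0, 0], [0, 0, 0, 0.2, 0, 0, 0], [0, 0, 0, 0.2, 0, 0, 0]]]}}

```text
time: 10.85
tool_pos: [0.5616, 0.0635, 0.0994]
tcp_rot: [1.261, 1.165, -1.258]
wrist_force: [-2.7, 0.3, 7.0]
width: 0.002
```

```bash
python3 - <<'E'
from h import *
p,R,s=pose();print(p,s['wrist_force'],s['time'])
shot('wrist','14');prof('14','square')
E
```

```text
[0.56161318 0.06346461 0.09943152] [-2.69723467  0.30199857  7.04106685] 10.85
pointer pts 461 z@155 62.1 z@165 61.0 med 62.6
```

{"api": "arm_command", "payload": {"series": [[[0, 0, 0, 0.2, 0, 0, 0], [0, 0, 0, 0.2, 0, 0, 0], [0, 0, 0, 0.2, 0, 0, 0], [0, 0, 0, 0.1, 0, 0, 0], [0, 0, 0, 0.1, 0, 0, 0]]]}}

```text
time: 11.4
tool_pos: [0.5618, 0.0635, 0.0959]
tcp_rot: [1.26, 1.165, -1.257]
wrist_force: [-3.7, 0.2, 8.6]
width: 0.001
```

```bash
python3 - <<'E'
from h import *
p,R,s=pose();print(p,s['wrist_force'],s['time'])
shot('wrist','15');prof('15','square');print(pose()[0])
E
```

```text
[0.56178458 0.06346222 0.09587648] [-3.67804308  0.20465097  8.61317619] 11.4
pointer pts 458 z@155 57.6 z@165 56.1 med 58.0
[0.5617804  0.06349365 0.09585778]
```

View pics/prof15.png

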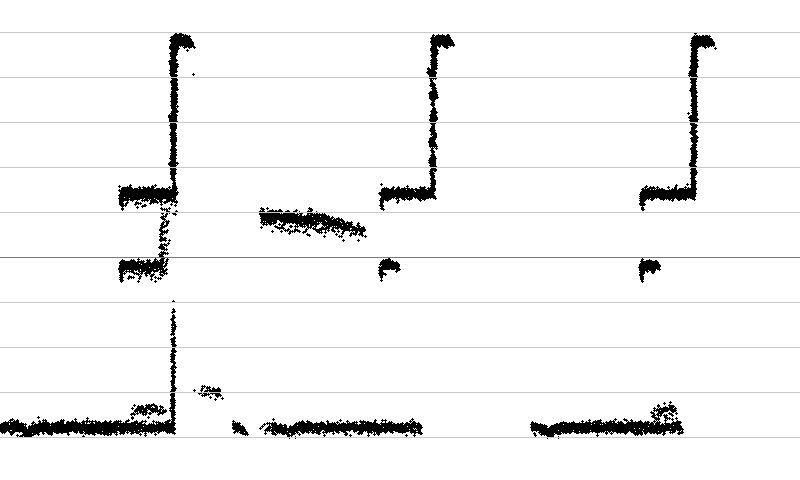

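Centred in the gap; hold about another second, checking halfway.

{"api": "arm_command", "payload": {"series": [[[0, 0, 0, 0.09, 0, 0, 0], [0, 0, 0, 0.09, 0, 0, 0], [0, 0, 0, 0.09, 0, 0, 0], [0, 0, 0, 0.09, 0, 0, 0], [0, 0, 0, 0.09, 0, 0, 0]]]}}

```text
time: 11.95
tool_pos: [0.5618, 0.0635, 0.0963]
tcp_rot: [1.26, 1.165, -1.257]
wrist_force: [-4.1, -0.8, 7.8]
width: -0.006
```

```bash
python3 - <<'E'
from h import *
p,R,s=pose();print(p,s['wrist_force'],s['time'])
shot('wrist','16');prof('16','square')
E
```

```text
[0.56175634 0.06348872 0.09633964] [-4.11121666 -0.76751313  7.8483547 ] 11.95
pointer pts 454 z@155 58.2 z@165 56.8 med 58.6
```

{"api": "arm_command", "payload": {"series": [[[0, 0, 0, 0.09, 0, 0, 0], [0, 0, 0, 0.09, 0, 0, 0], [0, 0, 0, 0.09, 0, 0, 0], [0, 0, 0, 0.09, 0, 0, 0], [0, 0, 0, 0.09, 0, 0, 0]]]}}

```text
time: 12.5
tool_pos: [0.5617, 0.0635, 0.0968]
tcp_rot: [1.259, 1.165, -1.257]
wrist_force: [-4.1, -0.1, 6.9]
width: -0.002
```

```bash
python3 - <<'E'
from h import *
p,R,s=pose();print(p,s['wrist_force'],s['time'])
shot('wrist','17');prof('17','square')
E
```

```text
[0.56173968 0.06351786 0.09678366] [-4.05008443 -0.14572877  6.88596454] 12.5
pointer pts 457 z@155 58.7 z@165 57.4 med 59.2
```

{"api": "arm_command", "payload": {"series": [[[0, 0, 0, -0.5, 0, 0, 0], [0, 0, 0, -0.8, 0, 0, 0], [0, 0, 0, -1, 0, 0, 0], [0, 0, 0, -1.2, 0, 0, 0], [0, 0, 0, -1.2, 0, 0, 0], [0, 0, 0, -1.2, 0, 0, 0], [0, 0, 0, -1.2, 0, 0, 0], [0, 0, 0, 0, 0, 0, 0], [0, 0, 0, 0, 0, 0, 0]]]}}

```text
time: 13.45
tool_pos: [0.5622, 0.0641, 0.1752]
tcp_rot: [1.261, 1.163, -1.254]
wrist_force: [0.4, 0.4, -0.2]
width: 0.001
```

```bash
python3 - <<'E'
from h import *
p,R,s=pose();print(p,s['wrist_force'],s['time'])
shot('wrist','18');prof('18','square');shot('side','18');prof('18','round','side')
a=cv2.imread('pics/side0.png')[200:300,295:405];b=cv2.imread('pics/side18.png')[200:300,295:405]
cv2.imwrite('pics/cmp.png',cv2.resize(np.hstack([a,b]),None,fx=3.6,fy=3.6,interpolation=cv2.INTER_CUBIC))
E
```

```text
[0.56224702 0.06413134 0.17519996] [ 0.39150833  0.41091702 -0.20679458] 13.45
pointer pts 261 z@155 74.1 z@165 73.7 med 74.2
```

View pics/wrist18.png

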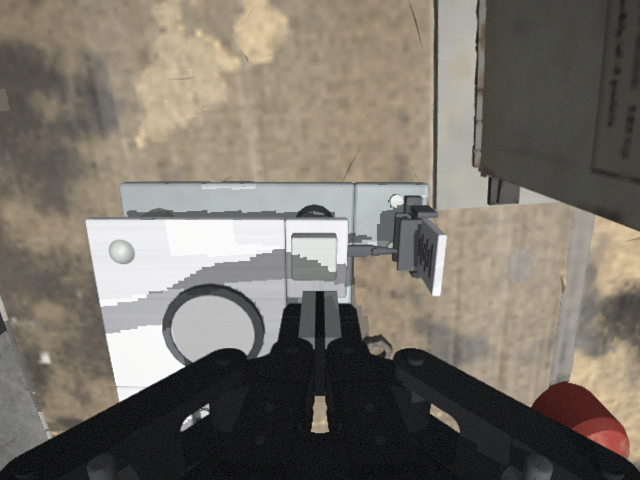

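View pics/cmp.png

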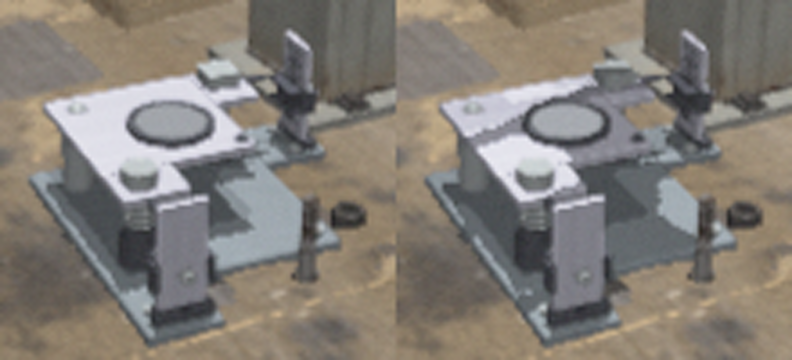

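```bash
python3 -c "
from workcell import bot
print(bot.finish_job())"
```

```text
the job is handed in; nothing more can be done
None
```

I pressed the round pad first, then the square pad, with shut fingertips. I held each pointer between its marker lips for at least a second, then let it spring back. The job was handed in with about 13.5 s on the clock; no verdict was reported.

| Pad | Pointer travel when held | Marker midpoint below rest | Approx. time between the lips | Force when held |
|---|---|---|---|---|
| Round | 24–25 mm | 25.4 mm | 1.5 s | about 10 N |
| Square | about 16.4–17.6 mm | 17.7 mm | 1.2 s | 7–8.6 N |

- **Within the lips:** the lips are 6 mm either side of the midpoint, and no measurement showed a pointer past its marker. The square pointer crept up about 1.2 mm during its hold, still inside the gap.
- **Spring-back:** after each release the pointer measured 74.2 mm at its top surface, the same as before pressing.
- **Undisturbed items:** the last side picture matches the first for both markers, the bolt, the nut and the mirror. The gripper ended clear of everything. I did not compare the other loose things before and after, but the arm did not go low near them.
- **Anomaly:** a sideways force of 3–5 N and 1–2 mm of fingertip drift appeared while pressing. It did not affect the pointer readings.

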